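# Hang the ring key on the rack and close the keeper

## Task

On the free sloping rack, swing the keeper bar aside so that the peg is clear, then take the key with the open ring out of the sloping cradle (not the lever with the solid round end) and hang it by its ring on that peg, shank pointing down the slope, lying on the collar and the lower rest bar. Let go of it, then swing the keeper back fully over the peg. Leave the other things on the bench where they are.

Things in the scene. Friction and masses are not known exactly. Their poses are not given: they have to be found in the camera images.
- peg_foot (a point): Foot of the free peg, on the plywood face of the free rack. z runs out along the peg, leaning 30 degrees from vertical towards the robot; x straight up the slope; y left across the face (z = 0; x -125 to +75, y -67 to +83 mm). Steel peg of 12 mm diameter, tip tapered to 6 mm at z = 57 mm, in a black collar 36 mm wide, 22 mm high. A hung key's mid-plane is at z = 26 mm.
- rest_bar (a point): Top middle of the black rest bar across the free rack, 12 x 90 mm and 22 mm high like the collar, 105 mm down the slope from the peg; axes as peg_foot. The hung key's shank lies on it.
- other_peg (a point): Foot of the peg of the second rack, the same kind of stand but without a keeper; a dark T-ended tool fixed on it. Not to be used. The two racks can stand either way round.
- pivot_foot (a point): Foot of the keeper's pivot post on the free rack, at peg_foot x = 0, y = +50 mm; axes as peg_foot. Post 12 mm diameter, 60 mm high.
- keeper (a joint): Angle of the keeper: flat aluminium bar 14 x 6 mm, turning on the pivot post about the post's axis, at peg_foot z = 60 to 66 mm, just past the peg's tip. 0 = closed, bar over the peg. It grows as the bar swings up the slope; at 1.57 it points straight uphill, clear of the peg; stop at 1.75. Starts nearly closed, 0 to 0.25. Stays where it is left; about 1 N at the knob moves it.
- keeper_knob (a point): Gripping point on the keeper's black round knob: 16 mm diameter, parallel to the peg, 50 mm from the pivot axis; z along the knob. The knob stands from peg_foot z = 66 to 108 mm; this point is at 92 mm. Closed it is over the peg at peg_foot x = 0, y = 0; at 1.57 at x = +50, y = +50 mm.
- key_center (a point): Grip centre of the ring key: plain steel, 8 mm thick, about 0.2 kg, flat shank 20 mm wide (take it across the width, along y). x along the shank to the ring, z square to the flat; shank ends at x = -75 mm. It lies ring uphill on the cradle's 30 degree slope, on two ribs (at x = -55 and +24 mm) that hold its underside 22 mm off the face, its lower end on a lip, so 22 mm are free under the grip.
- key_eye (a point): Centre of the key's ring, 50 mm along x from its grip centre, half-way through its thickness: ring 44 mm outside, hole 22 mm diameter, z along the hole. Same axes as key_center.
- cradle_mid (a point): Middle of the cradle's sloping plywood face (220 mm wide, 170 mm long, slope 30 degrees facing the robot): x up the slope, y left, z out of the face. The key and the lever lie side by side on it at y = +47 and -47 mm, either way round.
- handle_mid (a point): Middle of the cradle's carrying handle: a level aluminium bar of 16 mm diameter that crosses 110 mm above the grip centres of the key and lever and 20 mm behind them (farther from the robot), held from behind at both ends (y = +118 and -118 mm). It leaves no room for a gripper from straight above: come in leaning back towards the robot, and draw the key out forwards under it.
- lever_center (a point): The tyre lever next to the key in the cradle: same plain steel, same shank and size, but a solid round end of 44 mm with no hole. Grip centre, axes as the key's. To be left alone.
- caster_c (a point): Bystander: caster wheel lying flat, 100 mm diameter, 36 mm high; this is its centre.
- spray_c (a point): Bystander: upright spray can, 52 mm diameter, 170 mm high; its centre.
- driver_grip (a point): Bystander: screwdriver lying on the bench; middle of its handle.
- tip_c (a point): Bystander: black rubber crutch tip, 48 mm diameter, 50 mm high; its centre.
- handgrip_c (a point): Bystander: black rubber hand grip standing upright, 36 to 40 mm diameter, 100 mm high; its centre.
Not all that is in view belongs to the job. What is shaped like the part that bears key_center but green, orange or yellow is not meant.

How it is judged:
On the way, in this order (a step that is already met when the one before it is completed fails the run):
1. the keeper is swung aside, at least 0.6 rad open (value of joint keeper above 0.6 rad), for 0.2 s.
2. the key is taken out of the cradle, more than 100 mm from where it lay (distance of key_center from where it was at the start of the episode above 0.1 m), for 0.2 s.
3. the key hangs on the free peg with the robot off it, the keeper still open (x of key_eye in the frame of peg_foot between -0.008 and 0.008 m and y of key_eye in the frame of peg_foot between -0.008 and 0.008 m and z of key_eye in the frame of peg_foot between 0.017 and 0.035 m and angle between the z axis of key_eye and the z axis of peg_foot, either way round below 0.2 rad and contact force between the fingers and key below 0.05 N and value of joint keeper above 0.4 rad), for 0.2 s.
At the end, for the whole second after the job is handed in: The key's ring is round the free peg (eye within 8 mm of the peg axis in x and in y, 17 to 35 mm from the face), flat to the face within 0.2 rad, shank down the slope (grip centre at least 35 mm downhill of the peg), at rest, and the keeper is closed (below 0.2 rad) (x of key_eye in the frame of peg_foot between -0.008 and 0.008 m and y of key_eye in the frame of peg_foot between -0.008 and 0.008 m and z of key_eye in the frame of peg_foot between 0.017 and 0.035 m and angle between the z axis of key_eye and the z axis of peg_foot, either way round below 0.2 rad and x of key_center in the frame of peg_foot below -0.035 m and linear speed of key below 0.02 m/s and value of joint keeper below 0.2 rad); the robot touches nothing.
It fails at once if the lever or another bystander is moved more than 30 mm (distance of any of lever_center, caster_c, spray_c, driver_grip, tip_c, handgrip_c from where it was at the start of the episode above 0.03 m).
It also fails if it takes over 72 s, if anything falls off the work surface, if the arm or the gripper's body presses on something with over 40 N, if the wrist force passes 120 N, or if a joint passes its speed limit or range.

## Robot

A 7-joint arm with a two-finger parallel gripper is mounted at the origin on the work surface. World frame = base frame: x ahead of the robot, y to its left, z up, the work surface at z = 0. Lengths are in m, angles in rad, forces in N, time in s.
With the tool pointing down it reaches from about 0.4 to 0.85 m from the base axis. Payload 4.5 kg.
Tool frame: the origin (TCP) lies where the fingers leave the gripper's body, on its centre line; the fingertips stand 64 mm ahead of it and the grasp point (between the pads) lies 45 mm ahead of it; z points along the fingers, y is the line along which they close (so a half turn about z gives the same grasp; the last joint's range is limited). The gripper opens to 88 mm and grips with 3 to 60 N. Pads are 18 mm wide; open, the fingers measure 123 mm over their backs; the gripper's body (75 mm by 187 mm) begins 45 mm behind the grasp point.
Start: joints at [-1.168, 0.689, -0.195, 1.565, 0.157, 0.902, -0.215], TCP at [0.225, 0.583, 0.303] pointing down, gripper open.
Joint ranges: [-3.01, 3.01], [-0.46, 2.08], [-1.47, 1.51], [0.13, 2.56], [-1, 4.14], [0.04, 2.09], [-2.66, 2.66]. Speed limits (rad/s): [2.57, 2.57, 3.14, 3.14, 3.14, 3.14, 3.14].

## Interface

Orientations are given as a unit quaternion [w, x, y, z].
In Python, from cell import monitor, vision, workorder gives the robot as it stands.
- The arm moves only by the shell command python3 -m inch 'ROWS' [OPENING]. ROWS is JSON, a list of rows, each a list of 2 entries, a list of its own where there are three numbers: the shift along the tool's x, y, z each as a share of 10 cm, from -1 to 1, then the turn, a rotation vector about the tool's x, y, z each as a share of 6 degrees, from -1 to 1. In form: [[[x, y, z], [ax, ay, az]], ...]. A call has exactly 10 rows; each row shifts and turns the commanded pose from where the row before left it, along the tool's axes as they then stand; what a row does not reach is not made up. A row lasts 1/12 s, in which the tool goes at most 41.7 mm and 7.16 degrees, less where a joint would pass 70% of its speed; a pose out of reach is approached as far as the arm can. A call with a number of a shift or a turn outside -1 to 1 is refused whole. A call with a gripper value outside its range is refused whole. OPENING is the closure in counts, from 0 (fully open) to 255 (shut), set as the call begins (- or left out, the last holds). The fingers move at their own pace and stop on an object; the grip force is fixed at half the most. Time passes only in rows, so rows that do not move let the fingers close, or fill a call up. It gives the time, the measured TCP pose, the force, the opening and the grip force at its end, in the units of the state.
- monitor.sense(): the state, without advancing time (a new reading comes with each control period).
- vision.grab_frame(name): name is "scene" or "top"; returns the picture (400x640x3 uint8, red, green, blue); there is no depth.
- vision.camera_model(name): a dict with "camera_matrix" (3x3 intrinsics, pixels), "k1" (the pictures are not rectified: a ray, as slopes to the right and down, at radius r is drawn at 1 + k1 r^2 times it, then the intrinsics apply), "R" (3x3) and "t" (3): a world point X has camera coordinates R X + t. Camera axes: x right, y down, z forward; pixel columns grow to the right and rows downward; lengths in m; the calibration is good to about 2 mm. A picture is of the moment at which its call begins. camera_model takes no time and is no camera call.
- workorder.finish_job(): hands the job in; it is judged then, once.
The state is a dict: "time_s": time; "q": joint angles; "qd": joint speeds; "joint_torque": joint torques, N m; "ee_pos": TCP position; "ee_rot": TCP orientation; "contact_force": force on the tool from outside, world axes, zero at the start; "moment": the same for the moment, N m; "grip_width": opening from 0.0 (shut) to 1.0 (fully open); "gripper_force": force on a finger pad.
Only numpy, scipy, OpenCV 4.12 (cv2) and the standard library are available. Lean on these libraries where they do the work, as an engineer would, in place of code of your own. Each camera call takes 0.05 s, during which the arm holds its last target. There are 200 camera calls.

## Working session

There is one attempt and no reset: what is moved stays moved. The work goes in short steps, Python scripts to look and compute and a shell command to move; the robot and the scene stay as the last step left them, time stands still between calls to the robot, and variables do not carry over. Pictures are saved under pics/ and viewed, at most 10 in all, crops included, and the job is handed in when it is done.

```bash
mkdir -p pics; ls; python3 - <<'E'
from cell import monitor, vision
import cv2
s=monitor.sense(); print(s['time_s'],s['ee_pos'],s['ee_rot'],s['grip_width'])
for n in("scene","top"):
    f=vision.grab_frame(n); cv2.imwrite(f"pics/{n}0.png",f[:,:,::-1]); m=vision.camera_model(n); print(n,m)
E
```

```text
pics
0.0 [0.22516017 0.58248828 0.30193092] [-9.74966900e-05  1.83310469e-01  9.83054653e-01 -9.01357869e-04] 0.997711299305161
scene {'camera_matrix': array([[392.37270509,   0.        , 310.87430338],
       [  0.        , 392.37270509, 200.52101555],
       [  0.        ,   0.        ,   1.        ]]), 'k1': -0.03480980809621122, 'R': array([[-0.60605939,  0.79538279, -0.00763101],
       [ 0.64540747,  0.48612978, -0.58917488],
       [-0.4649099 , -0.36200008, -0.80796951]]), 't': array([ 0.24446096, -0.24578503,  1.34991838])}
top {'camera_matrix': array([[451.57179555,   0.        , 321.99495618],
       [  0.        , 451.57179555, 194.55838353],
       [  0.        ,   0.        ,   1.        ]]), 'k1': -0.09529544244488054, 'R': array([[ 0.01518995, -0.99965436, -0.02145754],
       [-0.98106106, -0.0107561 , -0.19339983],
       [ 0.19310219,  0.02398889, -0.98088535]]), 't': array([0.06748724, 0.49896416, 1.15019532])}
```

View pics/scene0.png

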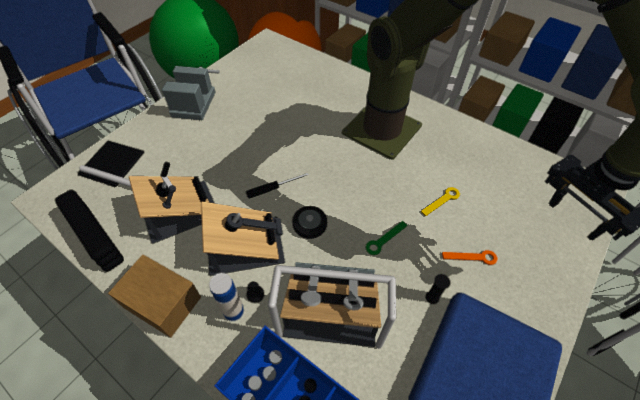

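View pics/top0.png

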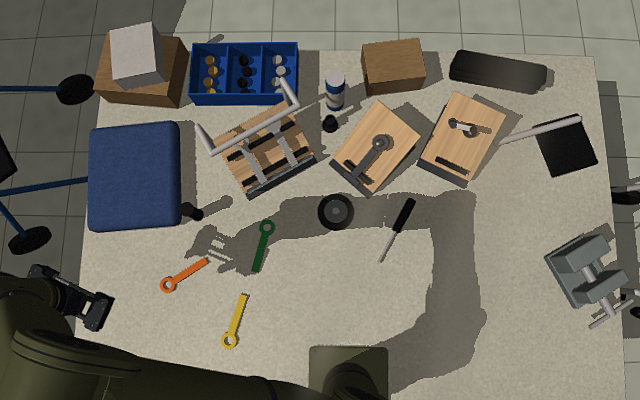

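The scene view shows the free rack at about (165,195) with its keeper. The second rack with the T-tool is at (240,230), and the cradle is at (335,300). In the top view these are at (462,135), (375,150) and (265,150).

Candidates in scene pixels:
- Cradle pieces at (353,295) and (311,290)
- Green, orange and yellow decoys at (385,238), (470,257) and (440,200), which are ruled out by colour

I'll check the two cradle pieces in a close crop.

```bash
python3 - <<'E'
import cv2,numpy as np
s=cv2.imread('pics/scene0.png');t=cv2.imread('pics/top0.png')
def c(im,x,y,w,h,k): return cv2.resize(im[y:y+h,x:x+w],None,fx=k,fy=k,interpolation=cv2.INTER_CUBIC)
a=np.hstack([c(s,265,255,135,95,3),c(t,190,75,130,125,3)[:285]]) if 0 else None
cv2.imwrite('pics/c1.png',np.vstack([c(s,265,255,135,98,3)[:, :400],c(t,200,90,133,98,3)[:, :399].copy() if 0 else cv2.resize(c(t,195,80,133,120,3),(405,300))[:, :400]][:1]+[cv2.resize(c(t,195,80,130,120,3),(400,300))]))
cv2.imwrite('pics/c2.png',np.hstack([c(s,120,150,100,100,4),c(t,410,85,100,110,4)[:400]]))
E
```

```text
(no output)
```

View pics/c1.png

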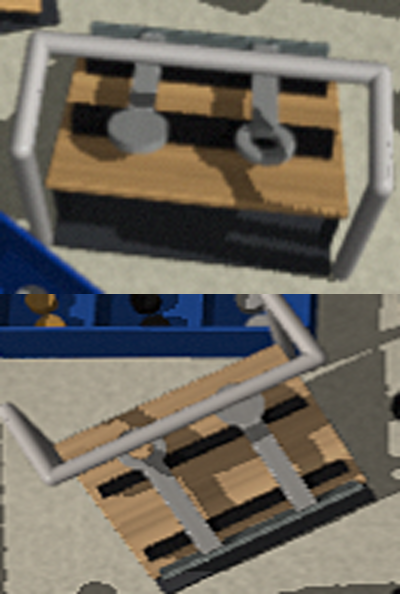

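View pics/c2.png

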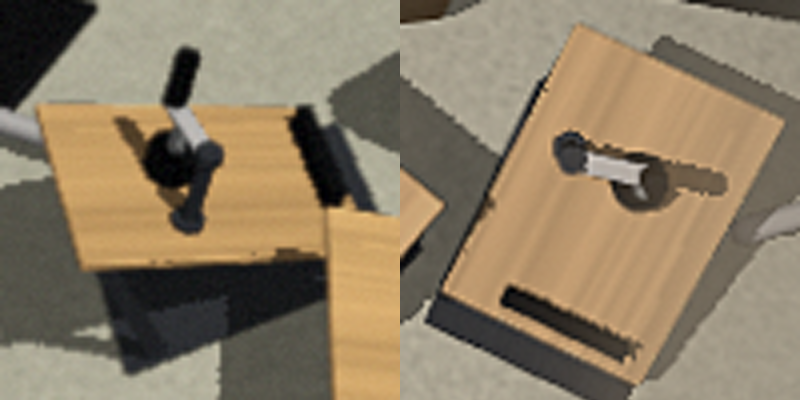

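The crops settle the choice. The ring key is on the cradle's left (+y), with its ring at scene (353,302) and top about (244,145); the lever with the solid disc is at scene (311,298). The free rack's pivot is at scene about (168,204) and top about (452,123), with the knob rising near scene (165,170). Next I'll measure the two faces.

```bash
cat > h.py <<'E'
import cv2,numpy as np
from scipy.optimize import least_squares
from scipy.spatial.transform import Rotation as Ro
from cell import vision,monitor,workorder
M={n:vision.camera_model(n) for n in("scene","top")}
def proj(n,X):
    m=M[n]; return cv2.projectPoints(np.asarray(X,float).reshape(-1,3),cv2.Rodrigues(m['R'])[0],m['t'],m['camera_matrix'],np.array([m['k1'],0,0,0.]))[0][:,0]
def ray(n,p):
    m=M[n]; u=cv2.undistortPoints(np.array([[p]],float),m['camera_matrix'],np.array([m['k1'],0,0,0.]))[0,0]
    return -m['R'].T@m['t'], m['R'].T@np.array([u[0],u[1],1])
def tri(ps,pt):
    a,d=ray("scene",ps);b,e=ray("top",pt); k=np.linalg.lstsq(np.c_[d,-e],b-a,rcond=None)[0]
    P,Q=a+k[0]*d,b+k[1]*e; return (P+Q)/2,np.linalg.norm(P-Q)
def plane(n,p,o,nv):
    a,d=ray(n,p); return a+d*((o-a)@nv)/(d@nv)
def rot(yaw): # slope frame: x uphill, y left, z out
    return Ro.from_euler('ZY',[yaw,-30],degrees=False).as_matrix() if 0 else (Ro.from_euler('z',yaw)*Ro.from_euler('y',-np.pi/6)).as_matrix()
def wood(im):
    h=cv2.cvtColor(im,cv2.COLOR_BGR2HSV); return cv2.inRange(h,(8,75,25),(24,255,255))
def lines(im,segs):
    cs,_=cv2.findContours(wood(im),cv2.RETR_LIST,cv2.CHAIN_APPROX_NONE); P=np.vstack(cs)[:,0].astype(np.float32); out=[]
    for a,b in segs:
        a,b=np.array(a,float),np.array(b,float);L=np.linalg.norm(b-a);u=(b-a)/L;tol=3
        for _ in range(3):
            s=(P-a)@u; d=np.abs((P-a)@[-u[1],u[0]]); Q=P[(d<tol)&(s>2)&(s<L-2)]
            v=cv2.fitLine(Q,cv2.DIST_HUBER,0,.01,.01).ravel(); w=v[:2]*np.sign(v[:2]@u); a=v[2:]+w*((a-v[2:])@w); u=w; tol=1.5
        out.append((a,u)); print(len(Q),end=' ')
    return out
def isect(l,m): k=np.linalg.solve(np.c_[l[1],-m[1]],m[0]-l[0]); return l[0]+k[0]*l[1]
def fit(obs,x0): # obs: (cam, face xyz, pixel)
    f=lambda p: np.concatenate([(proj(n,np.array(p[:3])+rot(p[3])@np.array(X))-q).ravel() for n,X,q in obs])
    r=least_squares(f,x0,loss='soft_l1'); return r.x,f(r.x).reshape(-1,2)
E
python3 - <<'E'
from h import *
s=cv2.imread('pics/scene0.png');t=cv2.imread('pics/top0.png')
UL,UR,DL,DR=(75e-3,83e-3,0),(75e-3,-67e-3,0),(-125e-3,83e-3,0),(-125e-3,-67e-3,0)
c=dict(ul=(455,91),ur=(506,115),dl=(420,158),dr=(469,181))
l=lines(t,[(c['ul'],c['ur']),(c['dl'],c['dr']),(c['ul'],c['dl']),(c['ur'],c['dr'])])
o=[("top",UL,isect(l[0],l[2])),("top",UR,isect(l[0],l[3])),("top",DL,isect(l[1],l[2])),("top",DR,isect(l[1],l[3]))]
k=lines(s,[((129.5,176),(140,217)),((129.5,176),(190,176)),((140,217),(200,216))])
o+=[("scene",UR,isect(k[0],k[1])),("scene",UL,isect(k[0],k[2]))]
p,r=fit(o,[.6,-.3,.1,-.4]); print('\nrack',p.round(4),'\n',r.round(2))
for nm,X in dict(peg=(0,0,0),colltop=(0,0,.022),rest=(-.105,0,.022),pivtop=(0,.05,.06),k0=(0,0,.108)).items():
    W=p[:3]+rot(p[3])@np.array(X); print(nm,W.round(4),proj('scene',W).round(1),proj('top',W).round(1))
# cradle, face +-85 x +-110
f=lambda sx,sy:(sx*.085,sy*.11,0)
A=lambda x,y:(195+x/3.077,80+y/2.5); B=lambda x,y:(265+x/3,255+y/3)
l=lines(t,[(A(60,145),A(160,290)),(A(285,50),A(375,195))])
k=lines(s,[(B(50,187),B(345,215)),(B(50,187),B(75,70)),(B(345,215),B(330,85))])
print(l,k)
o=[("scene",f(1,-1),isect(k[0],k[1])),("scene",f(1,1),isect(k[0],k[2]))]
np.set_printoptions(precision=1,suppress=True); print([x[2] for x in o])
E
```

```text
48 46 64 63 37 51 55 
rack [ 0.6703 -0.3143  0.0903 -0.4558] 
 [[-0.12 -0.43]
 [ 0.21  0.17]
 [-0.13  0.14]
 [-0.01  0.25]
 [-0.08  0.53]
 [-0.05 -0.38]]
peg [ 0.6703 -0.3143  0.0903] [[161.7 193.6]] [[468.9 129.5]]
colltop [ 0.6604 -0.3095  0.1093] [[163.4 187.9]] [[469.4 130.6]]
rest [ 0.5788 -0.2694  0.0568] [[200.  187.8]] [[450.6 165.8]]
pivtop [ 0.6654 -0.2562  0.1422] [[171.4 191. ]] [[452.4 124.1]]
k0 [ 0.6218 -0.2905  0.1838] [[170.8 164.4]] [[471.6 135.5]]
49 50 94 34 39 [(array([211.69679915, 139.65534822]), array([0.51869577, 0.85495889])), (array([285.3618975 , 101.18307551]), array([0.4674499 , 0.88401955]))] [(array([281.62800329, 317.73042146]), array([0.99529153, 0.09692641])), (array([279.53309416, 316.78607281]), array([ 0.25078493, -0.96804285])), (array([380.50429505, 326.61640237]), array([-0.09056844, -0.99589026]))]
[array([279.3, 317.5]), array([380.6, 327.4])]
```

```bash
python3 - <<'E'
from h import *
np.set_printoptions(precision=4,suppress=True)
s=cv2.imread('pics/scene0.png');t=cv2.imread('pics/top0.png')
A=lambda x,y:(195+x/3.077,80+y/2.5); B=lambda x,y:(265+x/3,255+y/3)
l=lines(t,[(A(60,145),A(160,290)),(A(285,50),A(375,195))])
k=lines(s,[(B(50,187),B(345,215)),(B(50,187),B(75,70)),(B(345,215),B(330,85))])
o=[('top',1,l[0]),('top',-1,l[1]),('scene',-1,k[1]),('scene',1,k[2])]
def f(p):
    T=lambda X:p[:3]+(rot(p[3])@np.array(X,float).T).T; r=[]
    for n,sy,(a,u) in o: r+=list((proj(n,T([(x,sy*.11,0) for x in(-.06,.06)]))-a)@[-u[1],u[0]])
    for sy,q in((-1,isect(k[0],k[1])),(1,isect(k[0],k[2]))): r+=list((proj('scene',T([(.085,sy*.11,0)]))-q).ravel())
    return np.array(r)
r=least_squares(f,[.65,.15,.1,.4],loss='soft_l1'); p=r.x; print('\ncradle',p); print(f(p).round(2))
W=lambda X:p[:3]+rot(p[3])@np.array(X)
for x in(-.085,-.05,0,.05): print(x,proj('scene',W((x,.047,.03)))[0],proj('top',W((x,.047,.03)))[0])
# features of key on plane z=.03 (top face) in cradle frame
n=rot(p[3])[:,2]
def loc(c,q,z): return rot(p[3]).T@(plane(c,q,W((0,0,z)),n)-p[:3])
print('ring ctr',loc('scene',B(265,143),.03),'end',loc('top',A(207,258),.03),loc('scene',B(265,48),.03))
# knob/keeper angle
P=np.array([.6703,-.3143,.0903]);R=rot(-.4558)
for a in(0,.1,.2,.3):
    for z in(.108,.066): X=P+R@np.array([.05*np.sin(a),.05-.05*np.cos(a),z]); print(a,z,proj('scene',X)[0]-[120,150],proj('top',X)[0]-[410,85])
cv2.imwrite('pics/k.png',cv2.resize(np.hstack([s[255:355,265:395],t[80:180,205:335]]),None,fx=3,fy=5.5,interpolation=cv2.INTER_CUBIC)) if 0 else None
g=lambda im,q,z:cv2.resize(im,None,fx=z,fy=z,interpolation=cv2.INTER_CUBIC)
cv2.imwrite('pics/k.png',np.hstack([g(s[262:312,330:380],0,8),g(t[110:160,225:275],0,8)]))
E
```

```text
49 50 94 34 39 
cradle [0.6224 0.2298 0.0622 0.5438]
[-0.2  -0.32 -0.64 -0.64  0.12  0.37  0.1   0.14  0.49 -0.18  0.17  0.27]
-0.085 [352.8137 269.1793] [266.3167 185.394 ]
-0.05 [352.8157 277.1977] [259.917  174.4161]
0 [352.8164 289.6116] [250.5848 158.384 ]
0.05 [352.8137 303.3088] [241.0308 141.9413]
ring ctr [0.0476 0.0482 0.03  ] end [-0.0742  0.0534  0.03  ] [-0.0771  0.0483  0.03  ]
0 0.108 [50.8357 14.4421] [61.6498 50.4653]
0 0.066 [47.1322 26.188 ] [60.5347 48.0062]
0.1 0.108 [48.9497 14.4419] [62.5454 48.5796]
0.1 0.066 [45.2791 26.2235] [61.3971 46.1833]
0.2 0.108 [47.119  14.5712] [63.246  46.6188]
0.2 0.066 [43.4796 26.3883] [62.0713 44.2881]
0.3 0.108 [45.3616 14.8301] [63.7437 44.6022]
0.3 0.066 [41.7512 26.6823] [62.5495 42.3396]
```

View pics/k.png

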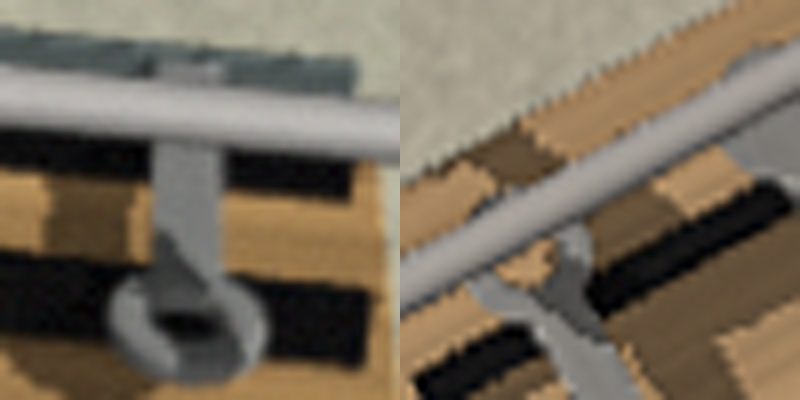

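The crop shows the ring centred at scene (353.5,302.5), which puts key_eye at cradle x≈+48, y≈+47.5 and agrees with the key's end at -76. The keeper stands at about 0.18 rad. I'll add a helper that turns target poses into rows, then move to the knob.

```bash
cat >> h.py <<'E'
from scipy.linalg import expm,logm
np.set_printoptions(precision=4,suppress=True)
RP,RR=np.array([.6703,-.3143,.0903]),rot(-.4558)
CP,CR=np.array([.6224,.2298,.0622]),rot(.5438)
def tool(P,R,g,ya,lean=0): # grasp point g in face frame, closing dir angle ya in face plane from x
    z=np.array([0,0,-1.]);y=np.array([np.cos(ya),np.sin(ya),0])
    L=Ro.from_euler('y',-lean).as_matrix(); Rt=R@L@np.c_[np.cross(y,z),y,z]
    return Rt,P+R@np.array(g)-.045*Rt[:,2]
def cur():
    s=monitor.sense(); w=s['ee_rot']; return Ro.from_quat([w[1],w[2],w[3],w[0]]).as_matrix(),np.array(s['ee_pos'])
def plan(T,N,start=None):
    H=lambda a:np.vstack([np.c_[a[0],a[1]],[0,0,0,1]])
    A=H(start or cur()); D=np.linalg.inv(A)@H(T); E=expm(np.real(logm(D))/N)
    t=E[:3,3]*10; r=Ro.from_matrix(E[:3,:3]).as_rotvec(degrees=True)/6
    print(N,'rows: [%s],[%s]  |t|=%.3f'%(','.join('%.3f'%v for v in t),','.join('%.3f'%v for v in r),np.linalg.norm(t)),'mid',(A@expm(np.real(logm(D))/2))[:3,3].round(3))
    return T
def kn(a,z=.092): return (.05*np.sin(a),.05-.05*np.cos(a),z)
E
python3 - <<'E'
from h import *
R,p=tool(RP,RR,kn(.18,.16),np.pi/4); print(p)
R0,p0=cur(); plan((R0,p0+[0,0,.06]),4)
plan((R,p),30,(R0,p0+[0,0,.06]))
E
```

```text
[ 0.5856 -0.2719  0.2723]
4 rows: [-0.000,-0.000,-0.150],[0.000,0.000,-0.000]  |t|=0.150 mid [0.225 0.583 0.332]
30 rows: [-0.285,-0.126,0.072],[-0.059,-0.161,0.271]  |t|=0.320 mid [0.492 0.195 0.291]
```

```bash
python3 - <<'E'
from h import *
R,p=tool(RP,RR,kn(.18,.16),np.pi/4)
R0,p0=cur(); plan((R,p+[0,0,.05]),30,(R0,p0+[0,0,.12]))
E
python3 -m inch '[[[0,0,-0.2],[0,0,0]],[[0,0,-0.2],[0,0,0]],[[0,0,-0.2],[0,0,0]],[[0,0,-0.2],[0,0,0]],[[0,0,-0.2],[0,0,0]],[[0,0,-0.2],[0,0,0]],[[0,0,0],[0,0,0]],[[0,0,0],[0,0,0]],[[0,0,0],[0,0,0]],[[0,0,0],[0,0,0]]]' 0
```

```text
30 rows: [-0.284,-0.126,0.076],[-0.059,-0.161,0.271]  |t|=0.320 mid [0.491 0.195 0.346]
time_s: 0.93
ee_pos: [0.2252, 0.5823, 0.4211]
ee_rot: [-0.0, 0.183, 0.983, -0.002]
contact_force: [-0.6, -0.8, -0.3]
grip_width: 0.999
gripper_force: 0.0
```

```bash

for i in 1 2 3; do python3 -m inch '[[[-0.284,-0.126,0.076],[-0.059,-0.161,0.271]],[[-0.284,-0.126,0.076],[-0.059,-0.161,0.271]],[[-0.284,-0.126,0.076],[-0.059,-0.161,0.271]],[[-0.284,-0.126,0.076],[-0.059,-0.161,0.271]],[[-0.284,-0.126,0.076],[-0.059,-0.161,0.271]],[[-0.284,-0.126,0.076],[-0.059,-0.161,0.271]],[[-0.284,-0.126,0.076],[-0.059,-0.161,0.271]],[[-0.284,-0.126,0.076],[-0.059,-0.161,0.271]],[[-0.284,-0.126,0.076],[-0.059,-0.161,0.271]],[[-0.284,-0.126,0.076],[-0.059,-0.161,0.271]]]' | head -3; done
python3 - <<'E'
from h import *
T=tool(RP,RR,kn(.18,.16),np.pi/4); plan(T,5); print(monitor.sense()['q'])
f=vision.grab_frame('top');cv2.imwrite('pics/t1.png',cv2.resize(f[40:240,340:600,::-1],None,fx=3,fy=3,interpolation=cv2.INTER_CUBIC))
E
```

```text
time_s: 1.77
ee_pos: [0.4198, 0.3354, 0.3621]
ee_rot: [0.088, 0.32, 0.943, 0.014]
time_s: 2.6
ee_pos: [0.5445, 0.0439, 0.3328]
ee_rot: [0.173, 0.447, 0.877, 0.029]
time_s: 3.43
ee_pos: [0.5863, -0.2716, 0.3191]
ee_rot: [0.254, 0.562, 0.786, 0.043]
5 rows: [0.033,-0.034,0.081],[-0.003,-0.005,-0.002]  |t|=0.094 mid [ 0.586 -0.272  0.296]
[0.3312 0.5719 0.0129 1.9198 0.3597 0.1412 0.326 ]
```

```bash

python3 -m inch '[[[0.033,-0.034,0.081],[0,0,0]],[[0.033,-0.034,0.081],[0,0,0]],[[0.033,-0.034,0.081],[0,0,0]],[[0.033,-0.034,0.081],[0,0,0]],[[0.033,-0.034,0.081],[0,0,0]],[[0,0,0.136],[0,0,0]],[[0,0,0.136],[0,0,0]],[[0,0,0.136],[0,0,0]],[[0,0,0.136],[0,0,0]],[[0,0,0.136],[0,0,0]]]'
python3 -m inch '[[[0,0,0],[0,0,0]],[[0,0,0],[0,0,0]],[[0,0,0],[0,0,0]],[[0,0,0],[0,0,0]],[[0,0,0],[0,0,0]],[[0,0,0],[0,0,0]],[[0,0,0],[0,0,0]],[[0,0,0],[0,0,0]],[[0,0,0],[0,0,0]],[[0,0,0],[0,0,0]]]' 255
python3 - <<'E'
from h import *
s=monitor.sense(); print(s['q'],s['grip_width']*88)
R,p=cur(); print('grasp in rack', RR.T@(p+.045*R[:,2]-RP))
for a in np.arange(.36,1.60,.15):
    pass
E
```

```text
time_s: 4.32
ee_pos: [0.6045, -0.2798, 0.2451]
ee_rot: [0.25, 0.562, 0.787, 0.04]
contact_force: [-0.1, -1.1, 0.7]
grip_width: 1.001
gripper_force: 0.0
time_s: 5.15
ee_pos: [0.6049, -0.2803, 0.2465]
ee_rot: [0.251, 0.562, 0.787, 0.041]
contact_force: [-0.4, 0.1, -0.2]
grip_width: 0.268
gripper_force: 0.0
[ 0.3381  0.7081  0.0075  1.9207  1.5393  0.0531 -0.8532] 23.548879713814145
grasp in rack [0.0139 0.0016 0.1271]
```

Gripper parallel to the peg is right at the wrist singularity (q6≈0), so the descent stopped 35 mm short. I'll lean the tool 15° further back, which also clears the cradle handle better, and close along y.

```bash
python3 - <<'E'
from h import *
plan(tool(RP,RR,kn(.18,.19),np.pi/2,.26),20); plan(tool(RP,RR,kn(.18,.19),np.pi/2,-.26),20)
for l in(.26,-.26): print(tool(RP,RR,kn(.18,.19),np.pi/2,l)[0][:,2])
E
```

```text
20 rows: [0.004,-0.003,-0.032],[-0.051,-0.122,-0.372]  |t|=0.032 mid [ 0.586 -0.271  0.27 ]
20 rows: [0.001,-0.000,-0.031],[0.046,0.114,-0.373]  |t|=0.031 mid [ 0.592 -0.274  0.274]
[ 0.6338 -0.3107 -0.7084]
[ 0.234  -0.1147 -0.9655]
```

```bash

python3 -m inch '[[[0,0,-0.05],[0,0,0]],[[0,0,-0.05],[0,0,0]],[[0,0,-0.05],[0,0,0]],[[0,0,-0.05],[0,0,0]],[[0,0,-0.05],[0,0,0]],[[0,0,0],[0,0,0]],[[0,0,0],[0,0,0]],[[0,0,0],[0,0,0]],[[0,0,0],[0,0,0]],[[0,0,0],[0,0,0]]]' 0
for i in 1 2; do python3 -m inch '[[[0.004,-0.003,-0.02],[-0.051,-0.122,-0.372]],[[0.004,-0.003,-0.02],[-0.051,-0.122,-0.372]],[[0.004,-0.003,-0.02],[-0.051,-0.122,-0.372]],[[0.004,-0.003,-0.02],[-0.051,-0.122,-0.372]],[[0.004,-0.003,-0.02],[-0.051,-0.122,-0.372]],[[0.004,-0.003,-0.02],[-0.051,-0.122,-0.372]],[[0.004,-0.003,-0.02],[-0.051,-0.122,-0.372]],[[0.004,-0.003,-0.02],[-0.051,-0.122,-0.372]],[[0.004,-0.003,-0.02],[-0.051,-0.122,-0.372]],[[0.004,-0.003,-0.02],[-0.051,-0.122,-0.372]]]' ; done
python3 - <<'E'
from h import *
print(monitor.sense()['q']); plan(tool(RP,RR,kn(.18,.16),np.pi/2,.26),8)
E
```

```text
time_s: 5.98
ee_pos: [0.5939, -0.2748, 0.2679]
ee_rot: [0.251, 0.562, 0.787, 0.04]
contact_force: [-0.1, -0.3, 0.3]
grip_width: 0.992
gripper_force: 0.0
time_s: 6.82
ee_pos: [0.5806, -0.2681, 0.282]
ee_rot: [0.318, 0.395, 0.862, -0.023]
contact_force: [-0.5, 0.6, -0.1]
grip_width: 0.997
gripper_force: 0.0
time_s: 7.65
ee_pos: [0.5651, -0.2623, 0.2942]
ee_rot: [0.371, 0.211, 0.9, -0.086]
contact_force: [0.8, -0.2, 0.3]
grip_width: 1.001
gripper_force: 0.0
[ 0.6032  0.6411 -0.4428  2.1855  2.4695  0.5574 -0.9441]
8 rows: [0.014,0.001,0.037],[-0.002,-0.002,-0.004]  |t|=0.040 mid [ 0.571 -0.265  0.28 ]
```

```bash
python3 - <<'E'
from h import *
a=tool(RP,RR,kn(.18,.16),np.pi/2,.26);plan(tool(RP,RR,kn(.18,.094),np.pi/2,.26),10,a)
E
python3 -m inch '[[[0.014,0.001,0.037],[0,0,0]],[[0.014,0.001,0.037],[0,0,0]],[[0.014,0.001,0.037],[0,0,0]],[[0.014,0.001,0.037],[0,0,0]],[[0.014,0.001,0.037],[0,0,0]],[[0.014,0.001,0.037],[0,0,0]],[[0.014,0.001,0.037],[0,0,0]],[[0.014,0.001,0.037],[0,0,0]],[[0,0,0],[0,0,0]],[[0,0,0],[0,0,0]]]'
python3 - <<'E'
from h import *
s=monitor.sense(); R,p=cur(); print('grasp in rack', RR.T@(p+.045*R[:,2]-RP),s['q'])
f=vision.grab_frame('scene');cv2.imwrite('pics/s1.png',cv2.resize(f[110:260,90:290,::-1],None,fx=4,fy=4,interpolation=cv2.INTER_CUBIC))
E
```

```text
10 rows: [0.017,0.000,0.064],[-0.000,0.000,0.000]  |t|=0.066 mid [ 0.592 -0.275  0.237]
time_s: 8.48
ee_pos: [0.577, -0.2674, 0.2651]
ee_rot: [0.371, 0.212, 0.9, -0.086]
contact_force: [-0.1, -0.1, -0.3]
grip_width: 0.998
gripper_force: 0.0
grasp in rack [0.0085 0.0009 0.1601] [ 0.6074  0.7129 -0.4549  2.1699  2.5032  0.6112 -0.96  ]
```

View pics/s1.png

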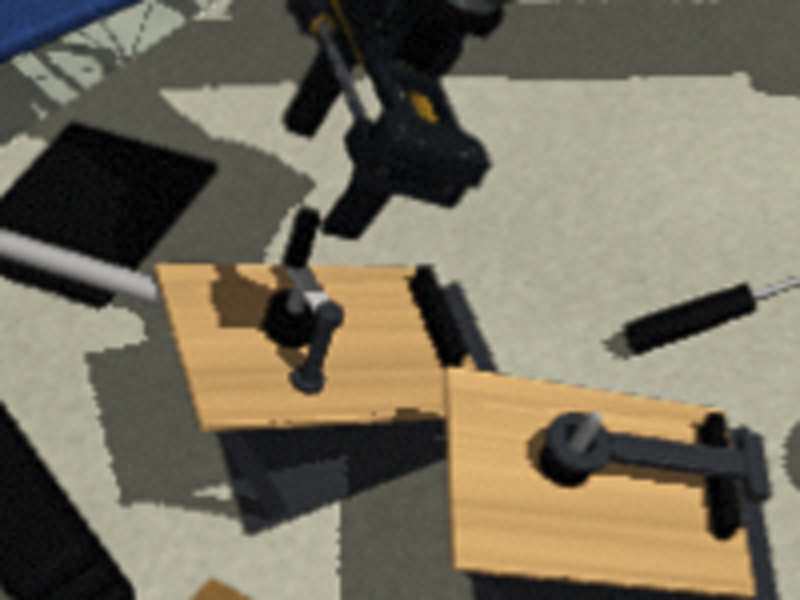

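The picture shows the open fingers, with tips at (300,130) and (345,235), on either side of the line down to the knob top at (310,212). The keeper is nearly closed. I'll descend and grip.

```bash

python3 -m inch '[[[0.017,0,0.064],[0,0,0]],[[0.017,0,0.064],[0,0,0]],[[0.017,0,0.064],[0,0,0]],[[0.017,0,0.064],[0,0,0]],[[0.017,0,0.064],[0,0,0]],[[0.017,0,0.064],[0,0,0]],[[0.017,0,0.064],[0,0,0]],[[0.017,0,0.064],[0,0,0]],[[0.017,0,0.064],[0,0,0]],[[0.017,0,0.064],[0,0,0]]]'
python3 -m inch '[[[0,0,0],[0,0,0]],[[0,0,0],[0,0,0]],[[0,0,0],[0,0,0]],[[0,0,0],[0,0,0]],[[0,0,0],[0,0,0]],[[0,0,0],[0,0,0]],[[0,0,0],[0,0,0]],[[0,0,0],[0,0,0]],[[0,0,0],[0,0,0]],[[0,0,0],[0,0,0]]]' 255
python3 - <<'E'
from h import *
s=monitor.sense(); R,p=cur(); g=RR.T@(p+.045*R[:,2]-RP);print('grasp in rack',g,s['q'])
# arc increments in tool frame: tool x,z per face x ; closing y
A=np.arcsin(g[0]/.05); t=np.linspace(.18,1.5,11)
for i in range(10):
    d=np.array([.05*(np.sin(t[i+1])-np.sin(t[i])),-.05*(np.cos(t[i+1])-np.cos(t[i])),0]); print((R.T@RR@d*10).round(3))
E
```

```text
time_s: 9.37
ee_pos: [0.607, -0.2821, 0.2075]
ee_rot: [0.371, 0.211, 0.9, -0.086]
contact_force: [-13.0, 3.2, 19.1]
grip_width: 0.998
gripper_force: 13.2
time_s: 10.2
ee_pos: [0.6066, -0.2822, 0.208]
ee_rot: [0.371, 0.212, 0.9, -0.086]
contact_force: [-0.3, -0.3, -0.0]
grip_width: 0.268
gripper_force: 0.0
grasp in rack [0.0086 0.0007 0.0941] [ 0.6099  0.8506 -0.4567  2.1015  2.561   0.6755 -0.9665]
[-0.062  0.016  0.016]
[-0.059  0.025  0.016]
[-0.055  0.033  0.015]
[-0.051  0.04   0.013]
[-0.045  0.046  0.012]
[-0.039  0.052  0.01 ]
[-0.032  0.057  0.008]
[-0.025  0.061  0.006]
[-0.017  0.064  0.004]
[-0.008  0.065  0.002]
```

```bash

python3 -m inch '[[[0,0,0],[0,0,0]],[[0,0,0],[0,0,0]],[[0,0,0],[0,0,0]],[[0,0,0],[0,0,0]],[[0,0,0],[0,0,0]],[[0,0,0],[0,0,0]],[[0,0,0],[0,0,0]],[[0,0,0],[0,0,0]],[[0,0,0],[0,0,0]],[[0,0,0],[0,0,0]]]' 255
```

```text
time_s: 11.03
ee_pos: [0.6066, -0.2823, 0.2081]
ee_rot: [0.371, 0.212, 0.9, -0.087]
contact_force: [-0.7, -2.2, 0.7]
grip_width: 0.169
gripper_force: 30.0
```

```bash

python3 -m inch '[[[-0.062,0.016,0.016],[0,0,0]],[[-0.059,0.025,0.016],[0,0,0]],[[-0.055,0.033,0.015],[0,0,0]],[[-0.051,0.04,0.013],[0,0,0]],[[-0.045,0.046,0.012],[0,0,0]],[[-0.039,0.052,0.01],[0,0,0]],[[-0.032,0.057,0.008],[0,0,0]],[[-0.025,0.061,0.006],[0,0,0]],[[-0.017,0.064,0.004],[0,0,0]],[[-0.008,0.065,0.002],[0,0,0]]]'
python3 - <<'E'
from h import *
s=monitor.sense(); R,p=cur(); g=RR.T@(p+.045*R[:,2]-RP);print('grasp in rack',g,s['q'])
E
```

```text
time_s: 11.87
ee_pos: [0.6592, -0.2645, 0.2311]
ee_rot: [0.375, 0.215, 0.897, -0.093]
contact_force: [5.1, -15.2, -1.0]
grip_width: 0.162
gripper_force: 29.7
grasp in rack [0.0547 0.0391 0.0944] [ 0.4873  0.8215 -0.378   1.9783  2.4151  0.5781 -0.8997]
```

```bash

python3 -m inch '[[[0,0,0],[0,0,0]],[[0,0,0],[0,0,0]],[[0,0,0],[0,0,0]],[[0,0,0],[0,0,0]],[[-0.02,0,-0.08],[0,0,0]],[[-0.02,0,-0.08],[0,0,0]],[[-0.02,0,-0.08],[0,0,0]],[[-0.02,0,-0.08],[0,0,0]],[[-0.02,0,-0.08],[0,0,0]],[[-0.02,0,-0.08],[0,0,0]]]' 120
python3 -m inch '[[[0,0,-0.2],[0,0,0]],[[0,0,-0.2],[0,0,0]],[[0,0,-0.2],[0,0,0]],[[0,0,-0.2],[0,0,0]],[[0,0,-0.2],[0,0,0]],[[0,0,0],[0,0,0]],[[0,0,0],[0,0,0]],[[0,0,0],[0,0,0]],[[0,0,0],[0,0,0]],[[0,0,0],[0,0,0]]]'
python3 - <<'E'
from h import *
f=vision.grab_frame('scene');cv2.imwrite('pics/s2.png',f[:,:,::-1]);t=vision.grab_frame('top')
cv2.imwrite('pics/s2c.png',np.hstack([cv2.resize(a[:,:,::-1],None,fx=4,fy=4,interpolation=cv2.INTER_CUBIC) for a in(f[150:250,120:220],t[85:185,410:510])]))
for a in(1.2,1.3,1.4,1.5,1.6,1.7):
    for z in(.108,): X=RP+RR@np.array(kn(a,z)); print(a,z,(proj('scene',X)[0]-[120,150])*4,(proj('top',X)[0]-[410,85])*4+[400,0])
# cradle pregrasp
g=np.array([-.008,.0475,.026]); 
T=tool(CP,CR,g+[-.1,0,.13],np.pi/2,.26); print(T[1]); plan(T,30)
E
```

```text
time_s: 12.7
ee_pos: [0.6354, -0.245, 0.2723]
ee_rot: [0.372, 0.211, 0.9, -0.086]
contact_force: [0.5, -0.5, 0.3]
grip_width: 0.531
gripper_force: 0.0
time_s: 13.53
ee_pos: [0.5729, -0.2144, 0.3412]
ee_rot: [0.371, 0.212, 0.9, -0.086]
contact_force: [-0.4, 0.3, -0.1]
grip_width: 0.526
gripper_force: 0.0
1.2 0.108 [141.9338  89.6105] [635.4323 109.489 ]
1.3 0.108 [141.1279  94.77  ] [629.481  103.7108]
1.4 0.108 [141.1591 100.1287] [622.9427  98.5662]
1.5 0.108 [142.0358 105.6308] [615.8854  94.1089]
1.6 0.108 [143.7564 111.2179] [608.3828  90.3849]
1.7 0.108 [146.3095 116.8297] [600.513   87.4323]
[0.4239 0.1653 0.1752]
30 rows: [0.074,0.133,0.005],[-0.225,-0.000,-0.227]  |t|=0.152 mid [ 0.547 -0.005  0.258]
```

View pics/s2c.png

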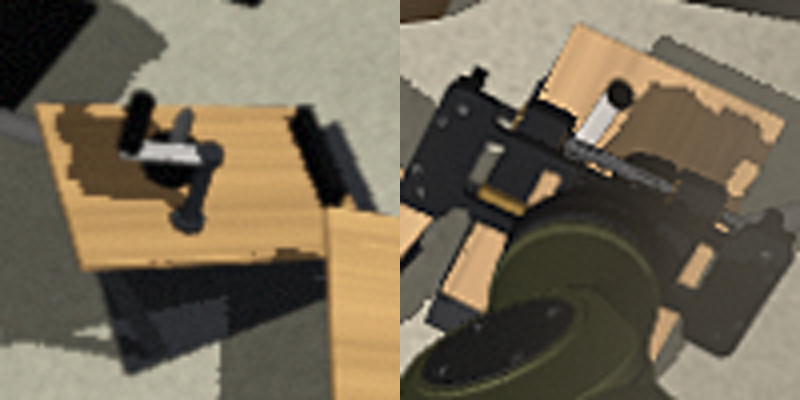

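The view shows the knob top at crop (146,97), so the keeper is open at about 1.4 rad and the peg is clear. Next is the cradle.

```bash
python3 - <<'E'
from h import *
g=np.array([-.008,.0475,.026]); 
A=tool(CP,CR,g+[-.07,0,.13],np.pi/2,.26); print(A[1]); plan(A,20); 
B=tool(CP,CR,g,np.pi/2,.26); print(B[1],B[1]+.019*B[0][:,2]+.045*B[0][:,2]); plan(B,20,A)
E
```

```text
[0.4461 0.1787 0.1902]
20 rows: [0.098,0.206,0.010],[-0.338,-0.001,-0.341]  |t|=0.228 mid [ 0.56  -0.002  0.266]
[0.5536 0.2437 0.1126] [0.5922 0.2671 0.0673]
20 rows: [-0.017,-0.000,0.072],[0.000,-0.000,0.000]  |t|=0.074 mid [0.5   0.211 0.151]
```

```bash

for i in 1 2; do python3 -m inch '[[[0.098,0.206,0.01],[-0.338,0,-0.341]],[[0.098,0.206,0.01],[-0.338,0,-0.341]],[[0.098,0.206,0.01],[-0.338,0,-0.341]],[[0.098,0.206,0.01],[-0.338,0,-0.341]],[[0.098,0.206,0.01],[-0.338,0,-0.341]],[[0.098,0.206,0.01],[-0.338,0,-0.341]],[[0.098,0.206,0.01],[-0.338,0,-0.341]],[[0.098,0.206,0.01],[-0.338,0,-0.341]],[[0.098,0.206,0.01],[-0.338,0,-0.341]],[[0.098,0.206,0.01],[-0.338,0,-0.341]]]' | head -4; done
python3 - <<'E'
from h import *
g=np.array([-.008,.0475,.026]); 
print(monitor.sense()['q']); plan(tool(CP,CR,g+[-.02,0,.04],np.pi/2,.26),10)
E
```

```text
time_s: 14.47
ee_pos: [0.5601, -0.0005, 0.2657]
ee_rot: [0.382, -0.02, 0.924, 0.009]
contact_force: [-0.2, 0.0, -0.1]
time_s: 15.3
ee_pos: [0.4771, 0.1684, 0.1964]
ee_rot: [0.37, -0.223, 0.897, 0.092]
contact_force: [-0.0, 2.0, -2.1]
[ 0.2619  1.2021 -1.3452  2.5583  2.3229  1.3966 -0.4357]
10 rows: [-0.005,0.027,0.089],[-0.039,-0.002,-0.039]  |t|=0.093 mid [0.5   0.196 0.167]
```

```bash

python3 -m inch '[[[-0.005,0.027,0.089],[-0.039,-0.002,-0.039]],[[-0.005,0.027,0.089],[-0.039,-0.002,-0.039]],[[-0.005,0.027,0.089],[-0.039,-0.002,-0.039]],[[-0.005,0.027,0.089],[-0.039,-0.002,-0.039]],[[-0.005,0.027,0.089],[-0.039,-0.002,-0.039]],[[-0.005,0.027,0.089],[-0.039,-0.002,-0.039]],[[-0.005,0.027,0.089],[-0.039,-0.002,-0.039]],[[-0.005,0.027,0.089],[-0.039,-0.002,-0.039]],[[-0.005,0.027,0.089],[-0.039,-0.002,-0.039]],[[-0.005,0.027,0.089],[-0.039,-0.002,-0.039]]]' 
python3 - <<'E'
from h import *
g=np.array([-.008,.0475,.026]); R,p=cur()
print(monitor.sense()['q'],CR.T@(p+.045*R[:,2]-CP)); plan(tool(CP,CR,g,np.pi/2,.26),10)
f=vision.grab_frame('scene');t=vision.grab_frame('top')
cv2.imwrite('pics/s3.png',np.hstack([cv2.resize(a[:,:,::-1],None,fx=3,fy=3,interpolation=cv2.INTER_CUBIC) for a in(f[225:365,260:393],t[70:210,190:323])]))
E
```

```text
time_s: 16.13
ee_pos: [0.5217, 0.2255, 0.1362]
ee_rot: [0.368, -0.248, 0.89, 0.104]
contact_force: [-0.2, -0.3, 0.3]
grip_width: 0.535
gripper_force: 0.0
[ 0.2037  1.3382 -1.2508  2.375   2.4536  1.3189 -0.3028] [-0.0279  0.0485  0.0649]
10 rows: [-0.009,-0.001,0.043],[0.002,0.001,-0.001]  |t|=0.044 mid [0.538 0.235 0.124]
```

View pics/s3.png

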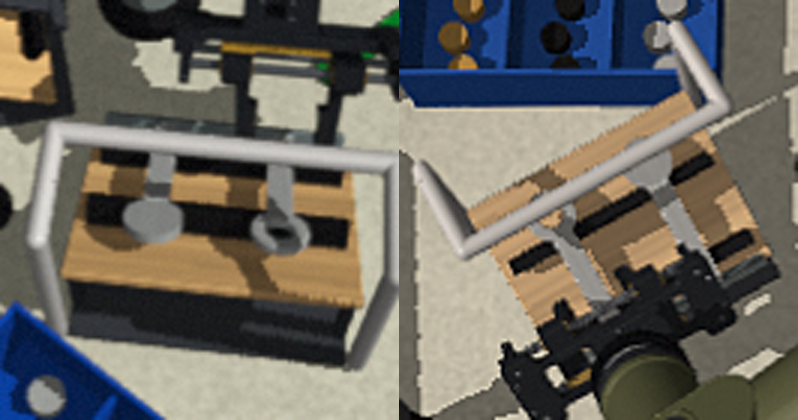

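Both views show the fingers, at scene crop (245,110) and (328,110), on either side of the key shank at (280,190). The lever at (152,215) is untouched. I'll move in and grip.

```bash

python3 -m inch '[[[-0.009,-0.001,0.043],[0,0,0]],[[-0.009,-0.001,0.043],[0,0,0]],[[-0.009,-0.001,0.043],[0,0,0]],[[-0.009,-0.001,0.043],[0,0,0]],[[-0.009,-0.001,0.043],[0,0,0]],[[-0.009,-0.001,0.043],[0,0,0]],[[-0.009,-0.001,0.043],[0,0,0]],[[-0.009,-0.001,0.043],[0,0,0]],[[-0.009,-0.001,0.043],[0,0,0]],[[-0.009,-0.001,0.043],[0,0,0]]]' 
python3 -m inch '[[[0,0,0],[0,0,0]],[[0,0,0],[0,0,0]],[[0,0,0],[0,0,0]],[[0,0,0],[0,0,0]],[[0,0,0],[0,0,0]],[[0,0,0],[0,0,0]],[[0,0,0],[0,0,0]],[[0,0,0],[0,0,0]],[[0,0,0],[0,0,0]],[[0,0,0],[0,0,0]]]' 255
python3 - <<'E'
from h import *
R,p=cur(); print(CR.T@(p+.045*R[:,2]-CP),CR.T@R)
g=np.array([-.008,.0475,.026]); 
C=tool(CP,CR,g+[0,0,.04],np.pi/2,.26);plan(C,10)
D=tool(CP,CR,g+[-.10,0,.10],np.pi/2,.26); plan(D,10,C)
E
```

```text
time_s: 17.07
ee_pos: [0.5514, 0.2424, 0.1133]
ee_rot: [0.367, -0.249, 0.89, 0.104]
contact_force: [-30.5, -29.0, 40.5]
grip_width: 0.53
gripper_force: 27.8
time_s: 17.9
ee_pos: [0.5527, 0.2432, 0.1149]
ee_rot: [0.369, -0.249, 0.889, 0.105]
contact_force: [-7.7, -7.8, 13.9]
grip_width: 0.201
gripper_force: 31.8
[-0.0075  0.0477  0.0286] [[-0.9652 -0.0011  0.2615]
 [-0.0002  1.      0.0033]
 [-0.2615  0.0031 -0.9652]]
10 rows: [-0.009,0.000,-0.036],[0.003,0.004,0.000]  |t|=0.037 mid [0.545 0.238 0.131]
10 rows: [0.081,0.000,-0.084],[0.000,-0.000,0.000]  |t|=0.117 mid [0.487 0.203 0.148]
```

```bash

python3 -m inch '[[[-0.009,0,-0.036],[0,0,0]],[[-0.009,0,-0.036],[0,0,0]],[[-0.009,0,-0.036],[0,0,0]],[[-0.009,0,-0.036],[0,0,0]],[[-0.009,0,-0.036],[0,0,0]],[[-0.009,0,-0.036],[0,0,0]],[[-0.009,0,-0.036],[0,0,0]],[[-0.009,0,-0.036],[0,0,0]],[[-0.009,0,-0.036],[0,0,0]],[[-0.009,0,-0.036],[0,0,0]]]' 
python3 - <<'E'
from h import *
g=np.array([-.008,.0475,.026]); 
D=tool(CP,CR,g+[-.06,0,.04],np.pi/2,.26); plan(D,6); R,p=D
u=R.T@np.array([0,0,1]); print(u)
E=(R,p+[0,0,.13]); print(E[1])
F=tool(RP,RR,[-.0575,0,.1],np.pi/2,.26); print(F[1]); plan((F[0],F[1]+[0,0,.05]),30,E)
f=vision.grab_frame('scene');t=vision.grab_frame('top')
cv2.imwrite('pics/s4.png',np.hstack([cv2.resize(a[:,:,::-1],None,fx=3,fy=3,interpolation=cv2.INTER_CUBIC) for a in(f[225:365,260:393],t[70:210,190:323])]))
E
```

```text
time_s: 18.73
ee_pos: [0.5365, 0.2331, 0.1447]
ee_rot: [0.368, -0.248, 0.89, 0.104]
contact_force: [0.3, -0.2, -1.9]
grip_width: 0.202
gripper_force: 29.7
6 rows: [0.094,0.000,-0.029],[0.004,0.001,-0.002]  |t|=0.098 mid [0.514 0.22  0.131]
[-0.7058  0.     -0.7084]
[0.492  0.2065 0.2472]
[ 0.5522 -0.2564  0.18  ]
30 rows: [-0.004,-0.162,0.012],[0.225,-0.000,0.225]  |t|=0.162 mid [ 0.581 -0.017  0.239]
```

View pics/s4.png

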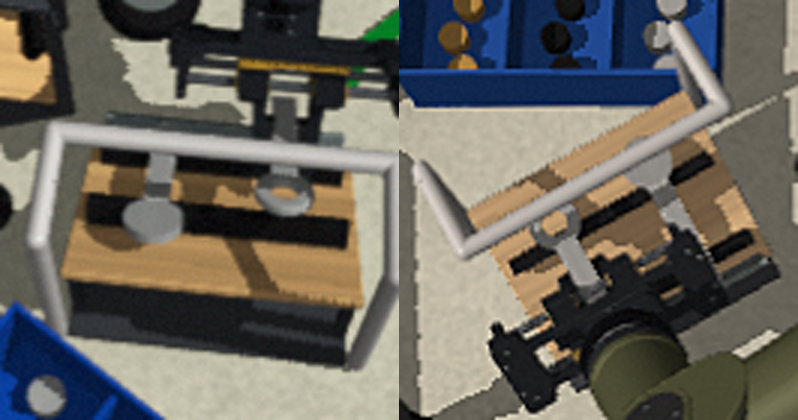

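The ring key is lifted off its ribs, with the ring at top crop (556,224). The lever is still in place. I'll draw it out forwards, then up.

```bash

python3 -m inch '[[[0.094,0,-0.029],[0,0,0]],[[0.094,0,-0.029],[0,0,0]],[[0.094,0,-0.029],[0,0,0]],[[0.094,0,-0.029],[0,0,0]],[[0.094,0,-0.029],[0,0,0]],[[0.094,0,-0.029],[0,0,0]],[[-0.18,0,-0.18],[0,0,0]],[[-0.18,0,-0.18],[0,0,0]],[[-0.18,0,-0.18],[0,0,0]],[[-0.18,0,-0.18],[0,0,0]]]' 
python3 - <<'E'
from h import *
F=tool(RP,RR,[-.0575,0,.1],np.pi/2,.26); print(F[1]); plan((F[0],F[1]+[0,0,.05]),30)
print(monitor.sense()['q'])
E
```

```text
time_s: 19.67
ee_pos: [0.4913, 0.2059, 0.2187]
ee_rot: [0.367, -0.248, 0.89, 0.104]
contact_force: [0.5, 0.8, -1.4]
grip_width: 0.198
gripper_force: 29.7
[ 0.5522 -0.2564  0.18  ]
30 rows: [-0.011,-0.162,0.005],[0.226,-0.001,0.225]  |t|=0.162 mid [ 0.581 -0.017  0.224]
[ 0.2439  1.1429 -1.3617  2.4659  2.2752  1.2702 -0.3566]
```

```bash

python3 -m inch '[[[-0.18,0,-0.18],[0,0,0]],[[-0.18,0,-0.18],[0,0,0]],[[-0.011,-0.162,0.005],[0.226,0,0.225]],[[-0.011,-0.162,0.005],[0.226,0,0.225]],[[-0.011,-0.162,0.005],[0.226,0,0.225]],[[-0.011,-0.162,0.005],[0.226,0,0.225]],[[-0.011,-0.162,0.005],[0.226,0,0.225]],[[-0.011,-0.162,0.005],[0.226,0,0.225]],[[-0.011,-0.162,0.005],[0.226,0,0.225]],[[-0.011,-0.162,0.005],[0.226,0,0.225]]]' | head -3
for i in 1 2; do python3 -m inch '[[[-0.011,-0.162,0.005],[0.226,0,0.225]],[[-0.011,-0.162,0.005],[0.226,0,0.225]],[[-0.011,-0.162,0.005],[0.226,0,0.225]],[[-0.011,-0.162,0.005],[0.226,0,0.225]],[[-0.011,-0.162,0.005],[0.226,0,0.225]],[[-0.011,-0.162,0.005],[0.226,0,0.225]],[[-0.011,-0.162,0.005],[0.226,0,0.225]],[[-0.011,-0.162,0.005],[0.226,0,0.225]],[[-0.011,-0.162,0.005],[0.226,0,0.225]],[[-0.011,-0.162,0.005],[0.226,0,0.225]]]'; done
python3 - <<'E'
from h import *
F=tool(RP,RR,[-.0575,0,.12],np.pi/2,.26); print(F[1]); plan(F,10)
print(monitor.sense()['q'])
E
```

```text
time_s: 20.5
ee_pos: [0.5538, 0.091, 0.2719]
ee_rot: [0.378, -0.127, 0.916, 0.053]
time_s: 21.33
ee_pos: [0.5859, -0.0681, 0.2769]
ee_rot: [0.382, 0.028, 0.924, -0.011]
contact_force: [-0.4, -0.2, -0.8]
grip_width: 0.2
gripper_force: 29.7
time_s: 22.17
ee_pos: [0.5633, -0.2281, 0.2811]
ee_rot: [0.374, 0.181, 0.906, -0.075]
contact_force: [0.1, -0.6, -1.3]
grip_width: 0.201
gripper_force: 29.7
[ 0.5432 -0.252   0.1974]
10 rows: [0.065,-0.030,0.053],[0.041,-0.000,0.043]  |t|=0.089 mid [ 0.553 -0.24   0.239]
[ 0.9733  0.9522 -1.2752  2.2203  2.0929  1.0876 -0.3422]
```

```bash

python3 -m inch '[[[0.065,-0.03,0.053],[0.041,0,0.043]],[[0.065,-0.03,0.053],[0.041,0,0.043]],[[0.065,-0.03,0.053],[0.041,0,0.043]],[[0.065,-0.03,0.053],[0.041,0,0.043]],[[0.065,-0.03,0.053],[0.041,0,0.043]],[[0.065,-0.03,0.053],[0.041,0,0.043]],[[0.065,-0.03,0.053],[0.041,0,0.043]],[[0.065,-0.03,0.053],[0.041,0,0.043]],[[0.065,-0.03,0.053],[0.041,0,0.043]],[[0.065,-0.03,0.053],[0.041,0,0.043]]]'
python3 - <<'E'
from h import *
R,p=cur(); g=RR.T@(p+.045*R[:,2]-RP); print(g)
f=vision.grab_frame('scene');t=vision.grab_frame('top')
cv2.imwrite('pics/s5.png',np.hstack([cv2.resize(a[:,:,::-1],None,fx=5,fy=5,interpolation=cv2.INTER_CUBIC) for a in(f[140:240,120:200],t[85:185,430:510])]))
for nm,X in dict(eye=g+[.0555,0,0],tip=(0,0,.057)).items():
    W=RP+RR@np.array(X); print(nm,(proj('scene',W)[0]-[120,140])*5,(proj('top',W)[0]-[430,85])*5+[400,0])
E
```

```text
time_s: 23.0
ee_pos: [0.5435, -0.2506, 0.1968]
ee_rot: [0.372, 0.208, 0.901, -0.086]
contact_force: [-0.5, -0.4, -1.6]
grip_width: 0.205
gripper_force: 29.7
[-0.0581  0.0015  0.1197]
eye [265.1501 107.5165] [604.4506 259.3073]
tip [231.8102 193.175 ] [601.5282 237.5069]
```

View pics/s5.png

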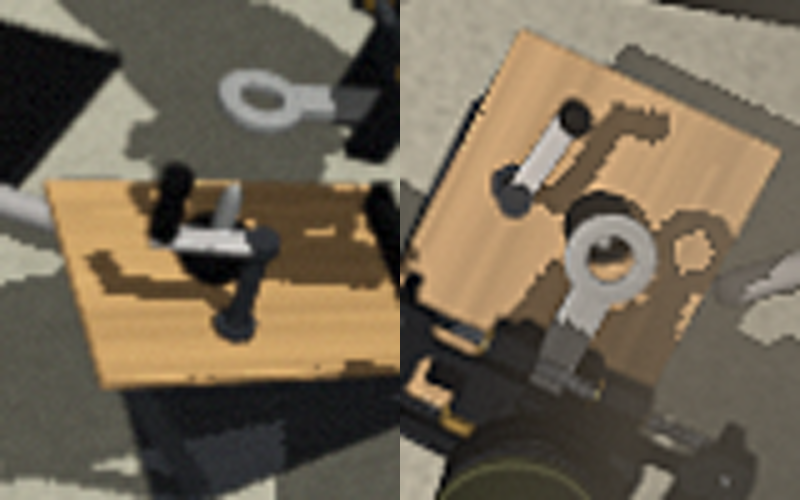

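The views show the ring over the peg, with its hole at top crop about (608,257) and scene crop about (262,98), against the peg tip at about (603,240) and (232,188). That is the tenth picture, so from here I'll rely on numbers. I'll fit the hole and the peg tip.

```bash
python3 - <<'E'
from h import *
im=cv2.imread('pics/s5.png')
R,p=cur(); g=RR.T@(p+.045*R[:,2]-RP); h={}
for n,x0,c0,c in(('scene',0,(120,140),(262,98)),('top',400,(430,85),(608,257))):
    hsv=cv2.cvtColor(im,cv2.COLOR_BGR2HSV); m=cv2.inRange(hsv,(0,0,95),(180,45,255)); m[:, :400] if n=='scene' else None
    win=np.zeros_like(m); cv2.circle(win,c,60,255,-1); mm=m&win
    cs,_=cv2.findContours(mm,cv2.RETR_CCOMP,cv2.CHAIN_APPROX_NONE)
    for q in cs:
        a=cv2.contourArea(q)
        if a>300: 
            e=cv2.fitEllipse(q); print(n,round(a),np.round(e[0],1),np.round(e[1],1),e[2])
E
```

```text
scene 5040 [267.4  98.9] [ 62.4 107.8] 98.7208023071289
scene 566 [262.8  98.9] [17.2 43.5] 102.71949768066406
top 7018 [607.9 261.7] [ 87.2 104.9] 32.82353973388672
top 1602 [610.5 260.3] [42.8 49.5] 69.63014221191406
```

```bash
python3 - <<'E'
from h import *
f=lambda x,y,o:((x+.5)/5-.5+o[0],(y+.5)/5-.5+o[1])
S=lambda x,y:f(x,y,(120,140)); T=lambda x,y:f(x-400,y,(430,85))
R,p=cur(); g=RR.T@(p+.045*R[:,2]-RP)
for nm,a,b in(('eye',(262.8,98.9),(610.5,260.3)),('tip',(232,187),(604,238)),('knobtop',(177,175),(575,113)),('pivot',(264,243),(511,185))):
    X,e=tri(S(*a),T(*b)); print(nm,RR.T@(X-RP),'gap',e)
print(g+[.0555,0,0])
E
```

```text
eye [0.0001 0.0005 0.1257] gap 0.0015939052061986329
tip [0.002  0.0007 0.0634] gap 0.0012259720616476374
knobtop [0.0533 0.0474 0.115 ] gap 0.0009542611356878543
pivot [0.005  0.0563 0.0773] gap 0.0036904073048426617
[-0.0038  0.0009  0.119 ]
```

```bash

python3 -m inch '[[[0.015,0,0.079],[0,0,0]],[[0.02,0,0.077],[0,0,0]],[[0.02,0,0.077],[0,0,0]],[[0.02,0,0.077],[0,0,0]],[[0.02,0,0.077],[0,0,0]],[[0.02,0,0.077],[0,0,0]],[[0.02,0,0.077],[0,0,0]],[[0.02,0,0.077],[0,0,0]],[[0.02,0,0.077],[0,0,0]],[[0.02,0,0.077],[0,0,0]]]'
python3 - <<'E'
from h import *
R,p=cur(); g=RR.T@(p+.045*R[:,2]-RP); print(g,g+[.0595,0,.0065],RR.T@R, monitor.sense()['q'])
E
```

```text
time_s: 23.93
ee_pos: [0.5806, -0.2684, 0.1285]
ee_rot: [0.372, 0.208, 0.901, -0.086]
contact_force: [0.4, 0.6, -1.5]
grip_width: 0.198
gripper_force: 29.7
[-0.0566  0.0018  0.0399] [0.0029 0.0018 0.0464] [[-0.9664 -0.0024  0.257 ]
 [-0.0018  1.      0.0023]
 [-0.257   0.0018 -0.9664]] [ 0.9441  1.2731 -1.1222  2.1744  2.409   1.2298 -0.42  ]
```

```bash

python3 -m inch '[[[0.008,0,0.03],[0,0,0]],[[0.008,0,0.03],[0,0,0]],[[0.008,0,0.03],[0,0,0]],[[0,0,0],[0,0,0]],[[0,0,0],[0,0,0]],[[0,0,0],[0,0,0]],[[0,0,0],[0,0,0]],[[0,0,0],[0,0,0]],[[0,0,0],[0,0,0]],[[0,0,0],[0,0,0]]]' | grep -E 'pos|cont'
python3 -m inch '[[[0.005,0,0.02],[0,0,0]],[[0.005,0,0.02],[0,0,0]],[[0,0,0],[0,0,0]],[[0,0,0],[0,0,0]],[[0,0,0],[0,0,0]],[[0,0,0],[0,0,0]],[[0,0,0],[0,0,0]],[[0,0,0],[0,0,0]],[[0,0,0],[0,0,0]],[[0,0,0],[0,0,0]]]'| grep -E 'pos|cont'
python3 - <<'E'
from h import *
R,p=cur(); g=RR.T@(p+.045*R[:,2]-RP); print(g)
E
```

```text
ee_pos: [0.5845, -0.2703, 0.1213]
contact_force: [-0.3, -0.3, -1.3]
ee_pos: [0.5863, -0.2712, 0.1176]
contact_force: [0.5, 0.1, -0.4]
[-0.0565  0.0019  0.0274]
```

```bash

python3 -m inch '[[[0.005,0,0.02],[0,0,0]],[[0.0,0,0.0],[0,0,0]],[[0,0,0],[0,0,0]],[[0,0,0],[0,0,0]],[[0,0,0],[0,0,0]],[[0,0,0],[0,0,0]],[[0,0,0],[0,0,0]],[[0,0,0],[0,0,0]],[[0,0,0],[0,0,0]],[[0,0,0],[0,0,0]]]'| grep -E 'pos|cont'
python3 - <<'E'
from h import *
s=cv2.imread('pics/s2.png')
R,p=cur(); g=RR.T@(p+.045*R[:,2]-RP); print(g,monitor.sense()['moment'])
E
```

```text
ee_pos: [0.5871, -0.2713, 0.1166]
contact_force: [-4.6, 0.0, 4.0]
[-0.0563  0.0021  0.0261] [ 0.15    0.8355 -0.202 ]
```

```bash

python3 -m inch '[[[0,0,0],[0,0,0]],[[0,0,0],[0,0,0]],[[0,0,0],[0,0,0]],[[0,0,0],[0,0,0]],[[0,0,0],[0,0,0]],[[0,0,0],[0,0,0]],[[0,0,0],[0,0,0]],[[0,0,0],[0,0,0]],[[0,0,0],[0,0,0]],[[0,0,0],[0,0,0]]]' 130
python3 -m inch '[[[0,0,-0.05],[0,0,0]],[[0,0,-0.1],[0,0,0]],[[0,0,-0.2],[0,0,0]],[[0,0,-0.2],[0,0,0]],[[0,0,-0.2],[0,0,0]],[[0,0,-0.2],[0,0,0]],[[0,0,-0.2],[0,0,0]],[[0,0,-0.2],[0,0,0]],[[0,0,0],[0,0,0]],[[0,0,0],[0,0,0]]]'
python3 - <<'E'
from h import *
f=vision.grab_frame('scene');t=vision.grab_frame('top')
im=np.hstack([cv2.resize(a[:,:,::-1],None,fx=5,fy=5,interpolation=cv2.INTER_CUBIC) for a in(f[140:240,120:220],t[85:185,420:520])]); cv2.imwrite('pics/s6.png',im)
hsv=cv2.cvtColor(im,cv2.COLOR_BGR2HSV); m=cv2.inRange(hsv,(0,0,95),(180,45,255))
# predicted hung features
off=np.array([0,0,.006])
for nm,X in dict(eye=(-.005,0,.026),eyetop=(-.005,0,.03),tip=(0,0,.057),shankend=(-.13,0,.03)).items():
    W=RP+RR@(np.array(X)+off); a=(proj('scene',W)[0]-[120,140])*5; b=(proj('top',W)[0]-[420,85])*5+[500,0]; print(nm,a,b)
for c in((215,200),(650,240)):
    win=np.zeros_like(m); cv2.circle(win,c,110,255,-1)
    for q in cv2.findContours(m&win,cv2.RETR_CCOMP,cv2.CHAIN_APPROX_NONE)[0]:
        if cv2.contourArea(q)>200: e=cv2.fitEllipse(q); print(round(cv2.contourArea(q)),cv2.boundingRect(q),np.round(e[0]),np.round(e[1]))
E
```

```text
time_s: 27.27
ee_pos: [0.5883, -0.2703, 0.117]
ee_rot: [0.373, 0.207, 0.9, -0.084]
contact_force: [-1.5, 3.5, 5.0]
grip_width: 0.49
gripper_force: 3.1
time_s: 28.1
ee_pos: [0.5015, -0.2303, 0.2121]
ee_rot: [0.373, 0.207, 0.9, -0.086]
contact_force: [0.3, -0.3, -0.3]
grip_width: 0.49
gripper_force: 0.0
eye [230.5324 226.5502] [743.8073 239.3481]
eyetop [232.2059 221.2879] [744.2784 240.4471]
tip [234.3731 185.0319] [752.2898 239.1853]
shankend [447.2531 221.9829] [631.2201 450.7455]
5465 (152, 185, 172, 75) [234. 228.] [ 63. 159.]
353 (199, 202, 25, 28) [212. 218.] [15. 33.]
4974 (108, 91, 101, 88) [164. 143.] [ 79. 108.]
814 (540, 192, 28, 69) [553. 216.] [18. 74.]
5501 (668, 184, 93, 156) [718. 267.] [ 61. 158.]
943 (556, 141, 48, 55) [577. 172.] [22. 67.]
1352 (661, 138, 54, 57) [687. 166.] [30. 65.]
```

```bash
python3 - <<'E'
from h import *
im=cv2.imread('pics/s6.png')
hsv=cv2.cvtColor(im,cv2.COLOR_BGR2HSV); m=cv2.inRange(hsv,(0,0,90),(180,50,255))
def un(n,q): return ((q[0]-(500 if n=='top' else 0)+.5)/5-.5+(420 if n=='top' else 120),(q[1]+.5)/5-.5+(85 if n=='top' else 140))
nv=RR[:,2]
win=np.zeros_like(m); cv2.circle(win,(744,240),125,255,-1)
q=max(cv2.findContours(m&win,cv2.RETR_EXTERNAL,cv2.CHAIN_APPROX_NONE)[0],key=cv2.contourArea)
P=np.array([RR.T@(plane('top',un('top',x),RP+.036*nv,nv)-RP) for x in q[:,0]])
print('top contour in rack mm: min',P.min(0)*1e3,'max',P.max(0)*1e3)
U=P[P[:,0]>P[:,0].max()-.03]; A=np.c_[2*U[:,:2],np.ones(len(U))]; c=np.linalg.lstsq(A,(U[:,:2]**2).sum(1),rcond=None)[0]
print('circle centre',c[:2]*1e3,'r',1e3*np.sqrt(c[2]+c[:2]@c[:2]))
S=P[(P[:,0]<-.035)];print('shank y',S[:,1].min()*1e3,S[:,1].max()*1e3)
for r in m[185:345:8,660:800:5]: pass
E
```

```text
top contour in rack mm: min [-68.824 -18.498  36.   ] max [25.285  25.6534 36.    ]
circle centre [3.3879 3.4741] r 21.617539130389257
shank y -7.003150756637403 13.796190248945583
```

```bash
python3 - <<'E'
from h import *
im=cv2.imread('pics/s6.png')
hsv=cv2.cvtColor(im,cv2.COLOR_BGR2HSV); m=cv2.inRange(hsv,(0,0,90),(180,50,255))
nv=RR[:,2]; X=RP+RR@np.array([.0034,.0035,.036])
f=lambda n,P:(proj(n,P)-([120,140] if n=='scene' else [420,85])+.5)*5-.5+([0,0] if n=='scene' else [500,0])
th=np.linspace(0,2*np.pi,24,endpoint=False)
for z in(.022,.029,.036,.043,.055,.07):
    o=plane('top',proj('top',X)[0],RP+z*nv,nv); h=[]
    for r in(.0165,.0245):
        C=f('scene',np.array([o+RR@np.array([r*np.cos(t),r*np.sin(t),0]) for t in th])).round().astype(int); h.append(''.join('#' if m[y,x] else '.' for x,y in C))
    print(z,(RR.T@(o-RP)*1e3).round(1),h)
E
```

```text
0.022 [ 2.1  1.9 22. ] ['##........########..####', '#.............###.###...']
0.029 [ 2.7  2.7 29. ] ['#######.###..#####.#####', '.#............###.###...']
0.036 [ 3.4  3.5 36. ] ['##########..#####.######', '.####........#..#.......']
0.043 [ 4.1  4.3 43. ] ['#########..##...##....##', '.#######...##...#.......']
0.055 [ 5.2  5.7 55. ] ['###.##.####.....#.......', '..#####...#........#....']
0.07 [ 6.6  7.5 70. ] ['.....##.......#.......#.', '...#.###............##..']
```

The key is seated: the ring's top face is about 30 mm off the face and the eye is about 1–3 mm from the peg axis. Next I'll go back to the knob to close the keeper.

```bash
python3 - <<'E'
from h import *
A=tool(RP,RR,(.054,.044,.165),np.pi/2,.26); plan(A,20)
B=tool(RP,RR,(.054,.044,.097),np.pi/2,.26); plan(B,10,A); print(monitor.sense()['q'])
E
```

```text
20 rows: [-0.071,0.021,0.014],[0.000,-0.000,0.000]  |t|=0.076 mid [ 0.565 -0.238  0.251]
10 rows: [0.017,-0.000,0.066],[-0.000,0.000,0.000]  |t|=0.068 mid [ 0.644 -0.253  0.263]
[ 0.9532  1.0974 -1.2357  2.4223  2.2576  1.3327 -0.5674]
```

```bash

for i in 1 2; do python3 -m inch '[[[-0.071,0.021,0.014],[0,0,0]],[[-0.071,0.021,0.014],[0,0,0]],[[-0.071,0.021,0.014],[0,0,0]],[[-0.071,0.021,0.014],[0,0,0]],[[-0.071,0.021,0.014],[0,0,0]],[[-0.071,0.021,0.014],[0,0,0]],[[-0.071,0.021,0.014],[0,0,0]],[[-0.071,0.021,0.014],[0,0,0]],[[-0.071,0.021,0.014],[0,0,0]],[[-0.071,0.021,0.014],[0,0,0]]]' | grep cont; done
python3 -m inch '[[[0.017,0,0.066],[0,0,0]],[[0.017,0,0.066],[0,0,0]],[[0.017,0,0.066],[0,0,0]],[[0.017,0,0.066],[0,0,0]],[[0.017,0,0.066],[0,0,0]],[[0.017,0,0.066],[0,0,0]],[[0.017,0,0.066],[0,0,0]],[[0.017,0,0.066],[0,0,0]],[[0.017,0,0.066],[0,0,0]],[[0.017,0,0.066],[0,0,0]]]'
python3 -m inch '[[[0,0,0],[0,0,0]],[[0,0,0],[0,0,0]],[[0,0,0],[0,0,0]],[[0,0,0],[0,0,0]],[[0,0,0],[0,0,0]],[[0,0,0],[0,0,0]],[[0,0,0],[0,0,0]],[[0,0,0],[0,0,0]],[[0,0,0],[0,0,0]],[[0,0,0],[0,0,0]]]' 255
python3 - <<'E'
from h import *
R,p=cur(); g=RR.T@(p+.045*R[:,2]-RP); print(g,monitor.sense()['q'])
c=np.array([.004,.051]); a0=np.arctan2(g[0]-c[0],c[1]-g[1]); print('a0',a0)
t=np.linspace(a0,.03,16); K=np.array([[c[0]+.0505*np.sin(a),c[1]-.0505*np.cos(a),g[2]] for a in t]); K[0]=g
print(((R.T@RR@np.diff(K,axis=0).T).T*10).round(3).tolist())
E
```

```text
contact_force: [-0.2, -0.2, -0.2]
contact_force: [0.4, 0.0, 0.5]
time_s: 30.7
ee_pos: [0.6596, -0.2601, 0.2324]
ee_rot: [0.372, 0.208, 0.901, -0.086]
contact_force: [0.1, 0.8, -0.2]
grip_width: 0.488
gripper_force: 0.0
time_s: 31.53
ee_pos: [0.6594, -0.2601, 0.2337]
ee_rot: [0.373, 0.207, 0.9, -0.086]
contact_force: [-1.3, -0.4, 3.7]
grip_width: 0.17
gripper_force: 30.0
[0.0542 0.0439 0.0975] [ 0.8838  1.0911 -1.1879  1.958   2.1215  1.0684 -0.2289]
a0 1.4311462550071874
[[0.01, -0.046, -0.003], [0.013, -0.045, -0.003], [0.017, -0.044, -0.005], [0.021, -0.042, -0.006], [0.024, -0.04, -0.007], [0.028, -0.037, -0.007], [0.031, -0.035, -0.008], [0.034, -0.031, -0.009], [0.037, -0.028, -0.01], [0.039, -0.024, -0.01], [0.041, -0.02, -0.011], [0.043, -0.016, -0.011], [0.044, -0.012, -0.012], [0.045, -0.008, -0.012], [0.045, -0.003, -0.012]]
```

Knob gripped (0.17, the same width as before). Swinging it closed.

```bash

python3 -m inch '[[[0.01,-0.046,-0.003],[0,0,0]],[[0.013,-0.045,-0.003],[0,0,0]],[[0.017,-0.044,-0.005],[0,0,0]],[[0.021,-0.042,-0.006],[0,0,0]],[[0.024,-0.04,-0.007],[0,0,0]],[[0.028,-0.037,-0.007],[0,0,0]],[[0.031,-0.035,-0.008],[0,0,0]],[[0.034,-0.031,-0.009],[0,0,0]],[[0.037,-0.028,-0.01],[0,0,0]],[[0.039,-0.024,-0.01],[0,0,0]]]'
python3 -m inch '[[[0.041,-0.02,-0.011],[0,0,0]],[[0.043,-0.016,-0.011],[0,0,0]],[[0.044,-0.012,-0.012],[0,0,0]],[[0.045,-0.008,-0.012],[0,0,0]],[[0.045,-0.003,-0.012],[0,0,0]],[[0,0,0],[0,0,0]],[[0,0,0],[0,0,0]],[[0,0,0],[0,0,0]],[[0,0,0],[0,0,0]],[[0,0,0],[0,0,0]]]'
python3 - <<'E'
from h import *
R,p=cur(); g=RR.T@(p+.045*R[:,2]-RP); print(g)
E
```

```text
time_s: 32.37
ee_pos: [0.6252, -0.287, 0.223]
ee_rot: [0.376, 0.21, 0.898, -0.088]
contact_force: [7.4, -5.6, 4.9]
grip_width: 0.144
gripper_force: 31.1
time_s: 33.2
ee_pos: [0.6067, -0.2839, 0.2128]
ee_rot: [0.378, 0.21, 0.897, -0.088]
contact_force: [13.7, -7.8, 3.6]
grip_width: 0.133
gripper_force: 30.3
[ 0.0123 -0.0008  0.098 ]
```

```bash

python3 -m inch '[[[0,0,0],[0,0,0]],[[0,0,0],[0,0,0]],[[0,0,0],[0,0,0]],[[0,0,0],[0,0,0]],[[-0.02,0,-0.08],[0,0,0]],[[-0.02,0,-0.08],[0,0,0]],[[-0.02,0,-0.08],[0,0,0]],[[-0.02,0,-0.08],[0,0,0]],[[-0.02,0,-0.08],[0,0,0]],[[-0.02,0,-0.08],[0,0,0]]]' 150
python3 -m inch '[[[0,0,-0.2],[0,0,0]],[[0,0,-0.2],[0,0,0]],[[0,0,-0.2],[0,0,0]],[[0,0,-0.2],[0,0,0]],[[0,0,-0.2],[0,0,0]],[[0,0,-0.2],[0,0,0]],[[0,0,-0.2],[0,0,0]],[[0,0,0],[0,0,0]],[[0,0,0],[0,0,0]],[[0,0,0],[0,0,0]]]'
python3 - <<'E'
from h import *
f=vision.grab_frame('scene')[:,:,::-1];t=vision.grab_frame('top')[:,:,::-1]; cv2.imwrite('pics/s7.png',f);cv2.imwrite('pics/t7.png',t)
def blob(im,n,c,r):
    k=6; x,y=int(c[0])-r,int(c[1])-r; g=cv2.resize(im[y:y+2*r,x:x+2*r],None,fx=k,fy=k,interpolation=cv2.INTER_CUBIC)
    m=cv2.inRange(cv2.cvtColor(g,cv2.COLOR_BGR2HSV),(0,0,0),(180,255,38))
    for q in cv2.findContours(m,cv2.RETR_EXTERNAL,cv2.CHAIN_APPROX_NONE)[0]:
        if cv2.contourArea(q)>150:
            e=cv2.minAreaRect(q); print(n,cv2.contourArea(q)/36,np.round(((cv2.boxPoints(e)+.5)/k-.5+[x,y]),1).tolist())
for n,im,im0 in(('scene',f,cv2.imread('pics/scene0.png')),):
    for a in(0,.2,.4,.6):
        print(a,[proj(n,RP+RR@(np.array(kn(a,z))+[.002,.0007,.0065]))[0].round(1).tolist() for z in(.066,.108)])
    blob(im,n,(168,168),20); print('start:'); blob(im0,n,(168,168),20)
E
```

```text
time_s: 34.03
ee_pos: [0.5791, -0.2688, 0.2523]
ee_rot: [0.372, 0.207, 0.901, -0.086]
contact_force: [-0.3, -0.2, -0.2]
grip_width: 0.413
gripper_force: 0.0
time_s: 34.87
ee_pos: [0.4908, -0.2264, 0.3503]
ee_rot: [0.372, 0.208, 0.901, -0.086]
contact_force: [1.1, 0.1, -0.6]
grip_width: 0.41
gripper_force: 0.0
0 [[167.0, 174.6], [170.7, 162.7]]
0.2 [[163.3, 174.8], [167.0, 162.8]]
0.4 [[159.9, 175.5], [163.5, 163.5]]
0.6 [[157.0, 176.7], [160.5, 164.6]]
scene 66.22222222222223 [[164.2, 174.8], [168.6, 161.2], [173.7, 162.9], [169.4, 176.5]]
start:
scene 18.194444444444443 [[156.2, 182.9], [161.9, 182.9], [161.9, 187.4], [156.2, 187.4]]
scene 66.27777777777777 [[160.5, 175.4], [164.5, 161.5], [169.7, 163.0], [165.7, 176.9]]
```

The knob now lies along scene (171,162)–(167,175.6), which matches keeper angle 0. I'll recheck the key, then hand in.

```bash
python3 - <<'E'
from h import *
t=cv2.imread('pics/t7.png'); nv=RR[:,2]
g=cv2.resize(t[85:185,420:520],None,fx=5,fy=5,interpolation=cv2.INTER_CUBIC)
m=cv2.inRange(cv2.cvtColor(g,cv2.COLOR_BGR2HSV),(0,0,90),(180,50,255))
win=np.zeros_like(m); cv2.circle(win,(244,240),125,255,-1)
q=max(cv2.findContours(m&win,cv2.RETR_EXTERNAL,cv2.CHAIN_APPROX_NONE)[0],key=cv2.contourArea)
P=np.array([RR.T@(plane('top',((x[0]+.5)/5-.5+420,(x[1]+.5)/5-.5+85),RP+.036*nv,nv)-RP) for x in q[:,0]])*1e3
print(P.min(0),P.max(0)); S=P[P[:,0]<-35]; print('shank y',S[:,1].min(),S[:,1].max())
U=P[(P[:,1]<0)&(P[:,0]>-20)]; print('right edge y',U[:,1].min(), 'at x',U[U[:,1].argmin(),0])
s=monitor.sense(); print(s['time_s'],s['contact_force']); print(workorder.finish_job())
E
```

```text
[-55.3392  -7.6374  36.    ] [ 5.5093 41.4432 36.    ]
shank y -7.494996971053022 13.581916285877574
right edge y -7.637419379336703 at x -15.486866554644674
34.9667 [ 0.6819 -0.5815  0.5207]
the job is handed in; nothing more can be done
None
```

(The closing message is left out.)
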